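# Shut the vent slide and torque its lock nut until the wrench clicks

### The arm

A 7-joint arm with a two-finger parallel gripper is mounted at the origin on the work surface. World frame = base frame: x ahead of the robot, y to its left, z up, the work surface at z = 0. Lengths are in m, angles in rad, forces in N, time in s.
With the tool pointing down it reaches from about 0.4 to 0.875 m from the base axis. Payload 19.3 kg.
Tool frame: the origin (TCP) lies at the very end of the fingers, on their centre line; the grasp point (between the pads) lies 19 mm behind it; z points along the fingers, x is the direction in which the jaws open and shut, and the axes are right-handed (so a half turn about z gives the same grasp; the last joint's range is limited). The gripper opens to 85 mm and grips with 20 to 120 N. Pads are 22 mm wide; open, the fingers measure 114 mm over their backs; the gripper's body (76 mm by 85 mm) begins 54 mm behind the grasp point. The pads swing forward as they close: fully open they stand 13 mm farther back than shut.
Start: joints at [-1.377, 0.521, -0.036, 1.599, 0.021, 1.021, -0.113], TCP at [0.163, 0.603, 0.231] pointing down, gripper open.
Joint ranges: [-2.91, 2.91], [-0.3, 2.13], [-1.5, 1.42], [0.17, 2.43], [-1.26, 4.41], [0.16, 1.93], [-2.52, 2.52]. Speed limits (rad/s): [1.89, 1.89, 2.39, 2.39, 3.01, 3.01, 3.01].

### API

Orientations are given as [roll, pitch, yaw] about the fixed x, y, z axes, in that order (R = Rz(yaw) Ry(pitch) Rx(roll)).
In Python, from workcell import bot gives the robot as it stands.
- The arm moves only by the tool jog_arm, never from a script. Its argument "increments" is a list of rows, each an object of numbers: "wx", "wy", "wz": the turn, a rotation vector about the tool's x, y, z in degrees; "x", "y", "z": the shift along the tool's x, y, z in cm; "claw": the opening in per cent of the stroke, from 0 (shut) to 100 (fully open). A call has 1 to 10 rows; each row is the pose to reach, as a shift and turn from the pose measured when the call began, along the tool's axes at that moment; what a row does not reach only later rows make up. A row lasts 1/8 s, in which the tool goes at most 62.5 mm and 10.7 degrees, less where a joint would pass 70% of its speed; a pose out of reach is approached as far as the arm can. A call with a gripper value outside its range is refused whole. The fingers move at their own pace and stop on an object; "squeeze" is the grip in N (left out, the last holds). Time passes only in rows, so rows that repeat a pose let the fingers close. It gives the time, the measured TCP pose, the force and the opening at its end, in the units of the state.
- bot.observe(): the state, without advancing time (a new reading comes with each control period).
- bot.grab_frame(name): name is "scene" or "top" or "wrist"; returns a dict with "pixels" (400x640x3 uint8, red, green, blue), "fov_y" (degrees; the focal length in pixels is half the picture's height over the tangent of half this angle, whatever the lens; pixels are square), "cx", "cy" (the principal point, pixels), "k1" (the pictures are not rectified: a ray, as slopes to the right and down, at radius r is drawn at 1 + k1 r^2 times it, then the intrinsics apply), "origin" and "orientation" of the camera in the world. Camera axes: x right, y down, z forward; pixel columns grow to the right and rows downward; lengths in m; the calibration is good to about 2 mm. A picture is of the moment at which its call begins. There is no depth.
- bot.job_done(): hands the job in, once; it reports no verdict.
The state is a dict: "clock": time; "qpos": joint angles; "qd": joint speeds; "joint_efforts": joint torques, N m; "position": TCP position; "tool_rot": TCP orientation; "force": force on the tool from outside, world axes, zero at the start; "moment": the same for the moment, N m; "grip_width": finger opening in m.
Only numpy, scipy, OpenCV 4.12 (cv2) and the standard library are available. Lean on these libraries where they do the work, as an engineer would, in place of code of your own. Each camera call takes 0.05 s, during which the arm holds its last target.

### The job

Push the vent slide fully shut against its stop, then pull the click wrench on the lock nut clockwise (seen from above, towards the robot) until its breakaway joint clearly gives and hold it there for a moment, without forcing it on towards the end of its bend. Then let it straighten, swing the handle back anticlockwise so that its end lies over the rubber-topped rest block, and let go; leave the other things on the table where they are.

Things in the scene. Friction and masses are not known exactly. Their poses are not given: they have to be found in the camera images.
- vent_slide (a joint): how far the red plastic vent slide is open, in m: 0 = shut against its stop, 0.07 = fully open. It runs along the fixture's y axis, opens towards +y (away from the wrench), and needs about 3 N to move; at the stop it is rigid
- tab (a point): centre of the upright finger tab of the vent slide: 44 mm across (fixture x), 12 mm thick (fixture y, the sliding way), its top 19 mm above this point and 70 mm above the table. Shut, it stands 111 mm from the nut axis along fixture y. In +y the slide plate goes on for 50 mm, its top 20 mm below this point. A steel clamp strap 42 mm high reaches from the nut to 33 mm short of the shut tab
- fixture: plywood fixture board 260 x 540 x 12 mm, fixed for the run, on which the vent frame, the lock nut and the rest block are mounted; origin on the table under the nut axis, x and y along the board's short and long sides, z up. From the nut the vent lies towards +y and the wrench handle roughly towards -y
- nut_axis (a point): point on the vertical axis of the lock nut, 80 mm above the table at the height of the wrench's centre line; the wrench stays on the nut. Turned clockwise its ratchet first runs idle (0 to 0.15 rad), then drives the nut with about 1.5 N at the grip (0.2 to 0.35 rad more) until the nut is tight, at an angle that differs each run and cannot be seen; anticlockwise it runs idle
- yoke (a point): pin of the wrench's breakaway joint, vertical, 50 mm from the nut axis, on the wrench head (steel disc 42 mm across with a fork); frame of the head, -y from nut to pin. With the nut tight, a pull of about 9 N at the grip makes the handle bend clockwise at this pin; the force then rises only slowly, to about 13 N at the hard end of the bend, 0.34 rad. It springs straight when let off
- handle_grip (a point): middle of the wrench's black grip, on its axis: a level bar 24 mm in diameter, 114 mm long, 180 mm from the nut axis, 130 mm from the pin, 80 mm above the table, clear below to the board. Frame of the handle, -y away from the nut, parallel to the head's while straight. A bend at the pin of 0.07 rad (9 mm here) or more counts as given, over 0.25 rad (32 mm here) as forced
- handle_end (a point): point on the wrench's axis near its free end, 235 mm from the nut axis, 80 mm above the table
- rest (a point): centre of the rubber-covered top of the rest block, 64 mm above the table; the top is 50 mm (fixture x) by 22 mm (fixture y); it is 235 mm from the nut axis, on the far side of the handle's sweep (anticlockwise end), and the handle passes 4 mm above it without touching
- cone_a: ivory plastic egg cone, foot 52 mm across, 52 mm high, loose on the board on the far side of the nut; origin under its foot
- cone_b: second such egg cone, loose on the table; origin under its foot
- hinge: grey cast aluminium hinge, 97 x 34 x 12 mm, loose on the board on the robot's side of the vent; origin under its middle
- thermo_case: brass thermometer case 110 x 34 x 22 mm, loose on the table; origin under its middle
- screwdriver: screwdriver 180 mm long lying loose on the table; origin under it
- tray: grey plastic tray 120 x 90 x 30 mm, loose on the table; origin under its middle

How it is judged:
On the way, in this order (a step that is already met when the one before it is completed fails the run):
1. the vent slide is shut against its stop (value of joint vent_slide below 0.004 m), for 0.1 s.
2. with the slide shut, the wrench's breakaway joint has given (bent by more than 0.07 rad) and is held so for 0.2 s (angle between the y axis of handle_grip and the y axis of yoke, either way round above 0.07 rad and value of joint vent_slide below 0.004 m), for 0.2 s.
3. the wrench is straight again and its end lies over the rest block (angle between the y axis of handle_grip and the y axis of yoke, either way round below 0.04 rad and horizontal distance between handle_end and rest below 0.025 m), for 0.1 s.
At the end, for the whole second after the job is handed in: The vent slide is shut to within 4 mm of its stop, the wrench is straight (within 0.04 rad) with the point near its end within 25 mm horizontally of the centre of the rest block, and it is let go (all of step 3 and value of joint vent_slide below 0.004 m); the robot touches nothing.
It fails at once if the breakaway joint is forced past the click (bent over 0.25 rad) (angle between the y axis of handle_grip and the y axis of yoke, either way round above 0.25 rad).
It fails at once if the wrench is made to give while the slide is still open (angle between the y axis of handle_grip and the y axis of yoke, either way round above 0.07 rad and value of joint vent_slide above 0.008 m).
It fails at once if a bystander is moved by more than 30 mm (distance of any of cone_a, cone_b, hinge, thermo_case, screwdriver, tray from where it was at the start of the episode above 0.03 m).
It also fails if it takes over 64 s, if anything falls off the work surface, if the arm or the gripper's body presses on something with over 40 N, if the wrist force passes 120 N, or if a joint passes its speed limit or range.

## Working session

There is one attempt and no reset: what is moved stays moved. The work goes in short steps, Python scripts to look and compute and a tool call to move; the robot and the scene stay as the last step left them, time stands still between calls to the robot, and variables do not carry over. Pictures are saved under pics/ and viewed, and the job is handed in when it is done.

Besides the shell and the picture viewer there is one more tool, called after "Request:" in YAML: its name, and indented under it one key for each argument. jog_arm: Moves the arm, as the interface text tells. Its arguments: {"type":"object","properties":{"increments":{"type":"array","items":{"type":"object","properties":{"wx":{"type":"number"},"wy":{"type":"number"},"wz":{"type":"number"},"x":{"type":"number"},"y":{"type":"number"},"z":{"type":"number"},"claw":{"type":"number"}}}},"squeeze":{"type":"number"}},"required":["increments"]}

```bash
ls; mkdir -p pics
cat > h.py <<'E'
import numpy as np, cv2, json, pickle
from scipy.spatial.transform import Rotation as R
from workcell import bot
def grab(n,save):
    f=bot.grab_frame(n); cv2.imwrite(f'pics/{save}.png',cv2.cvtColor(np.asarray(f['pixels'],dtype=np.uint8),cv2.COLOR_RGB2BGR)); pickle.dump(f,open(f'pics/{save}.pkl','wb')); return f
def K(f):
    fl=200/np.tan(np.radians(f['fov_y'])/2); return np.array([[fl,0,f['cx']],[0,fl,f['cy']],[0,0,1.]])
def rot(f):
    o=np.array(f['orientation'],float)
    return o if o.shape==(3,3) else R.from_euler('xyz',o).as_matrix()
def pt(f,uv,z):
    u=cv2.undistortPoints(np.array([[uv]],float),K(f),np.array([f['k1'],0,0,0.]))[0,0]
    d=rot(f)@np.array([u[0],u[1],1]); o=np.array(f['origin']); return o+d*(z-o[2])/d[2]
def proj(f,p):
    Rm=rot(f); rv,_=cv2.Rodrigues(Rm.T); 
    return cv2.projectPoints(np.array([p],float).reshape(-1,1,3),rv,-Rm.T@np.array(f['origin'],float),K(f),np.array([f['k1'],0,0,0.]))[0].reshape(-1,2)
def load(s): return pickle.load(open(f'pics/{s}.pkl','rb'))
E
python3 - <<'E'
from h import *
for n in ['scene','top','wrist']:
    f=grab(n,n+'0'); print(n,{k:f[k] for k in f if k!='pixels'})
print(bot.observe())
E
```

```text
pics
scene {'fov_y': 55.234137724660954, 'cx': 321.72083241240415, 'cy': 201.93565762421915, 'k1': -0.018759481210621685, 'origin': array([ 1.20874087, -0.18091975,  0.90484691]), 'orientation': array([-2.43625929,  0.01549578,  1.2614811 ])}
top {'fov_y': 51.16225479604201, 'cx': 324.5449023479043, 'cy': 199.20633614276767, 'k1': -0.03899705435984575, 'origin': array([0.33190956, 0.04241645, 1.12210563]), 'orientation': array([-2.96186765,  0.00825948, -1.54745195])}
wrist {'fov_y': 66.9944760211965, 'cx': 320.81682878873653, 'cy': 205.63190936328422, 'k1': -0.03579325002447729, 'origin': array([0.08330438, 0.62313095, 0.37309571]), 'orientation': array([2.81802280e+00, 1.41422174e-03, 1.30851289e+00])}
{'clock': 0.15, 'qpos': array([-1.3771952 ,  0.52187512, -0.03631565,  1.59985479,  0.02121902,
        1.02112452, -0.11278625]), 'qd': array([-0.00023664, -0.00167645, -0.0008339 , -0.00123375, -0.00129115,
        0.00090459,  0.00084849]), 'joint_efforts': array([ 3.14182020e-03, -9.27398014e+01,  1.98153377e+00, -3.70056760e+01,
        1.80924829e-02,  6.27206071e-03,  3.36288122e-05]), 'position': array([0.16294493, 0.6031245 , 0.2308673 ]), 'tool_rot': array([3.14151124e+00, 8.72596175e-04, 1.30699592e+00]), 'force': array([ 0.44421133, -0.63062339,  0.72938056]), 'moment': array([-0.01943391,  0.00431776,  0.01762404]), 'grip_width': 0.08575538475925176}
```

View pics/scene0.png

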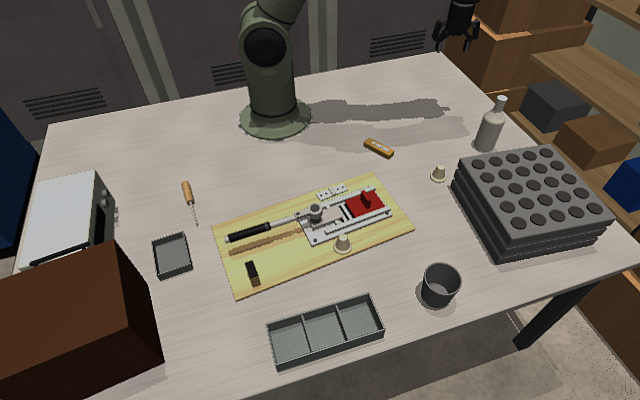

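View pics/top0.png

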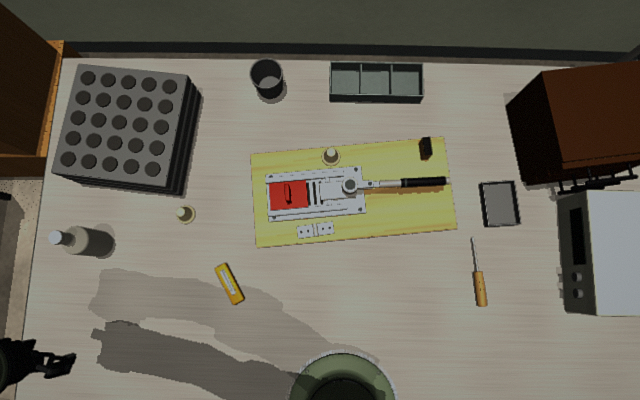

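View pics/wrist0.png

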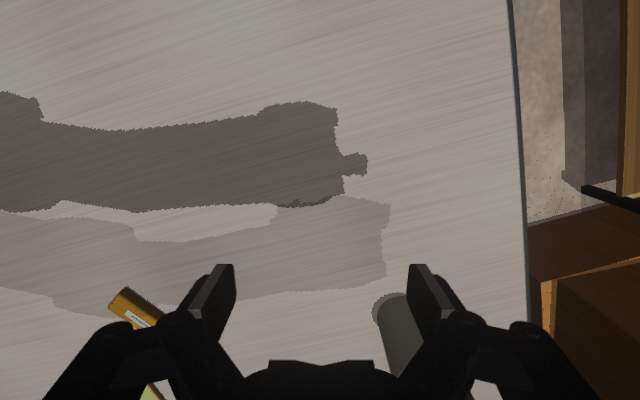

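The top view shows the board at about (250–457, 137–247) px, with the red slide at about 290,194, the nut at 349,186, the grip at 423,182 and the rest block at 425,148. I'll enlarge both views.

Run:
```python
import cv2
a=cv2.imread('pics/top0.png')[125:255,245:465]; cv2.imwrite('pics/topc.png',cv2.resize(a,None,fx=3.6,fy=3.6,interpolation=cv2.INTER_CUBIC))
a=cv2.imread('pics/scene0.png')[165:305,205:420]; cv2.imwrite('pics/scenec.png',cv2.resize(a,None,fx=3.7,fy=3.7,interpolation=cv2.INTER_CUBIC))
```

```text
(no output)
```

View pics/topc.png

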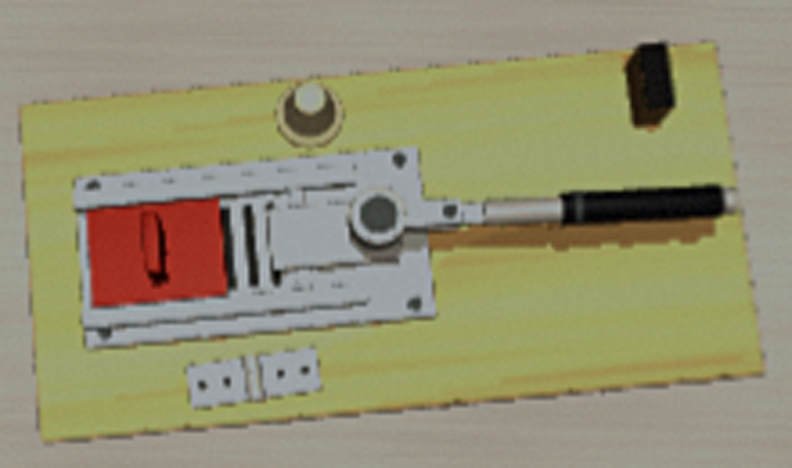

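View pics/scenec.png

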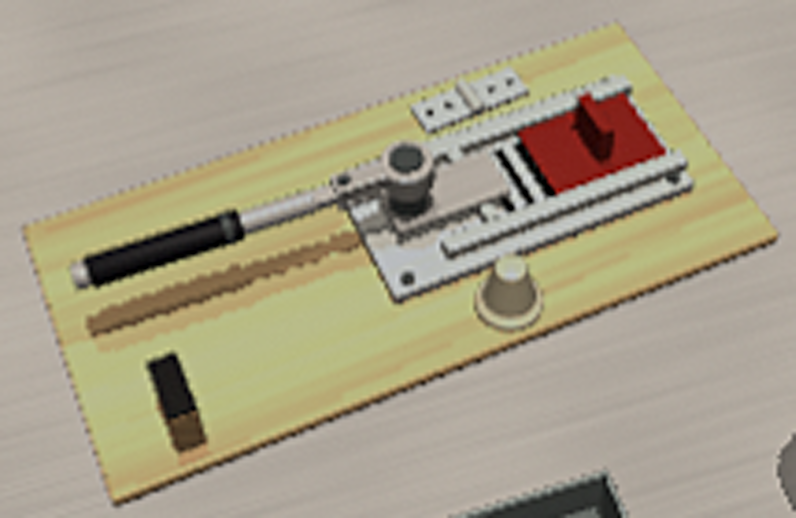

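```bash
cat >> h.py <<'E'
def ct(x,y): return ((x+.5)/3.6-.5+245,(y+.5)/3.6-.5+125)
def cs(x,y): return ((x+.5)/3.7-.5+205,(y+.5)/3.7-.5+165)
E
python3 - <<'E'
from h import *
np.set_printoptions(precision=4,suppress=True)
t=load('top0'); s=load('scene0')
def two(n,a,b,z):
    print(n,'top',pt(t,ct(*a),z)[:2] if a else '','scene',pt(s,cs(*b),z)[:2] if b else '')
two('c1 +y far',(20,104),(778,238),.012)
two('c2 -y far',(717,42),(115,503),.012)
two('c3 -y near',(765,375),(23,228),.012)
two('c4 +y near',(42,441),(617,23),.012)
two('tab top mid',(150,232),(585,118),.070)
two('rest',(655,70),(163,378),.064)
two('grip out end',(722,198),(90,272),.08)
two('grip in end',(563,206),(232,226),.08)
two('pin',(450,211),(343,181),.08)
two('nut',(378,212),(405,158),.1)
two('tip',(738,200),(80,274),.08)
A=[pt(t,ct(*c),.012)[:2] for c in [(20,104),(717,42),(765,375),(42,441)]]
print([np.linalg.norm(A[i]-A[(i+1)%4]) for i in range(4)])
E
```

```text
c1 +y far top [0.6572 0.2648] scene [0.663  0.2611]
c2 -y far top [ 0.7184 -0.2712] scene [ 0.7235 -0.2688]
c3 -y near top [ 0.4608 -0.2996] scene [ 0.4665 -0.2994]
c4 +y near top [0.4002 0.2343] scene [0.4042 0.2331]
tab top mid top [0.5471 0.1546] scene [0.5457 0.1422]
rest top [ 0.6777 -0.2102] scene [ 0.6698 -0.2168]
grip out end top [ 0.5786 -0.2521] scene [ 0.5777 -0.2496]
grip in end top [ 0.5703 -0.1388] scene [ 0.5696 -0.1443]
pin top [ 0.5649 -0.0586] scene [ 0.5546 -0.0561]
nut top [ 0.5586 -0.0067] scene [ 0.564  -0.0099]
tip top [ 0.5774 -0.2635] scene [ 0.5772 -0.2567]
[np.float64(0.5394847379720342), np.float64(0.2591562945114397), np.float64(0.537297950543442), np.float64(0.25879817075413536)]
```

Run:
```python
from h import *
np.set_printoptions(precision=4,suppress=True)
t=load('top0'); s=load('scene0')
print('bottle base',pt(s,(487,147),0),pt(t,(100,240),0))
b=pt(s,(487,147),0)
for h in (.15,.2,.25,.3): print(h,proj(s,[b[0],b[1],h]),proj(t,[b[0],b[1],h]))
print('crate', pt(s,(545,147),.1),pt(t,(180,190),.0), pt(t,(190,75),.0),pt(t,(57,180),0.1))
print('cup',pt(t,(270,95),0))
# fixture fit by scan of points with known geometry
from scipy.optimize import least_squares
b=[(-.13,.27),(.13,.27),(.13,-.27),(-.13,-.27)]
```

```text
bottle base [0.413 0.67  0.   ] [0.4091 0.6659 0.    ]
0.15 [[501.4197 111.8399]] [[ 65.0937 233.0437]]
0.2 [[506.8134  98.6536]] [[ 51.6444 230.8265]]
0.25 [[512.5454  84.6196]] [[ 36.779 228.367]]
0.3 [[518.647   69.6563]] [[ 20.2688 225.6241]]
crate [0.5585 0.7483 0.1   ] [0.5526 0.4562 0.    ] [0.8952 0.4575 0.    ] [0.5524 0.7423 0.1   ]
cup [0.8362 0.2202 0.    ]
```

```bash
cat >> h.py <<'E'
def to(p,yaw):
    o=bot.observe(); Rm=R.from_euler('xyz',o['tool_rot']); T=R.from_euler('xyz',[np.pi,0,yaw])
    d=Rm.inv().apply(np.array(p)-o['position'])*100; w=(Rm.inv()*T).as_rotvec(degrees=True)
    print('xyz cm',d.round(2),'w deg',w.round(1),'clock',o['clock'])
E
python3 - <<'E'
from h import *
to([.545,.21,.23],.114)
E
```

```text
xyz cm [-27.99  47.13   0.11] w deg [ 0.   0.  68.4] clock 0.15
```

Request:
jog_arm:
  increments:
    - {"x":-2.8,"y":4.7,"wz":7,"claw":0}
    - {"x":-5.6,"y":9.4,"wz":14,"claw":0}
    - {"x":-8.4,"y":14.1,"wz":21,"claw":0}
    - {"x":-11.2,"y":18.8,"wz":28,"claw":0}
    - {"x":-14,"y":23.5,"wz":35,"claw":0}
    - {"x":-16.8,"y":28.2,"wz":42,"claw":0}
    - {"x":-19.6,"y":33,"wz":49,"claw":0}
    - {"x":-22.4,"y":37.7,"wz":56,"claw":0}
    - {"x":-25.2,"y":42.4,"wz":63,"claw":0}
    - {"x":-28,"y":47.1,"wz":68.4,"claw":0}

```text
schema error: expected keys wx, wy, wz, x, y, z, claw
```

Run:
```python
from h import *
f=grab('wrist','w1'); o=bot.observe(); print(o['position'],o['tool_rot'],o['force'],o['grip_width'],o['clock'])
```

```text
[0.16293521 0.60319058 0.23093789] [3.14155191e+00 7.03620030e-04 1.30697446e+00] [ 0.37760084  0.08024466 -0.59616395] 0.08580845909942171 0.2
```

View pics/w1.png

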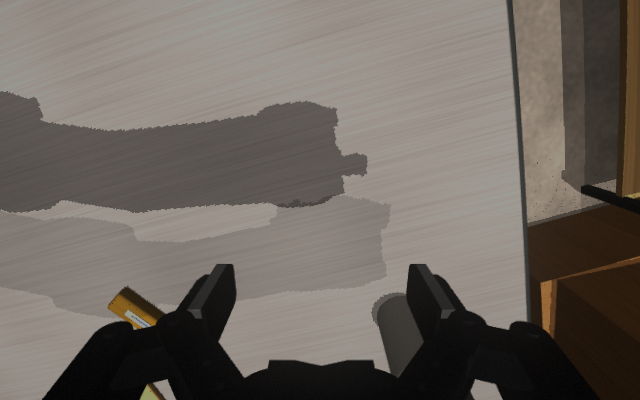

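All keys are required in each row.

Request:
jog_arm:
  increments:
    - {"x":-2.8,"y":4.7,"z":0,"wx":0,"wy":0,"wz":7,"claw":0}
    - {"x":-5.6,"y":9.4,"z":0,"wx":0,"wy":0,"wz":14,"claw":0}
    - {"x":-8.4,"y":14.1,"z":0,"wx":0,"wy":0,"wz":21,"claw":0}
    - {"x":-11.2,"y":18.8,"z":0,"wx":0,"wy":0,"wz":28,"claw":0}
    - {"x":-14,"y":23.5,"z":0,"wx":0,"wy":0,"wz":35,"claw":0}
    - {"x":-16.8,"y":28.2,"z":0,"wx":0,"wy":0,"wz":42,"claw":0}
    - {"x":-19.6,"y":33,"z":0,"wx":0,"wy":0,"wz":49,"claw":0}
    - {"x":-22.4,"y":37.7,"z":0,"wx":0,"wy":0,"wz":56,"claw":0}
    - {"x":-25.2,"y":42.4,"z":0,"wx":0,"wy":0,"wz":63,"claw":0}
    - {"x":-28,"y":47.1,"z":0,"wx":0,"wy":0,"wz":68.4,"claw":0}

```text
clock: 1.45
position: [0.5456, 0.2088, 0.2312]
tool_rot: [3.141, 0.0, 0.11]
force: [0.4, 0.1, -0.8]
grip_width: -0.0001
```

Run:
```python
from h import *
f=grab('wrist','w2'); o=bot.observe(); print(o['position'],o['tool_rot'],o['force'],o['grip_width'],o['clock'])
```

```text
[0.54990157 0.20220236 0.23143516] [ 3.13788465e+00 -2.13143657e-03  9.87613157e-02] [  0.70514496 -10.8139391   -1.45472289] 0.0002465970993812524 1.5
```

View pics/w2.png

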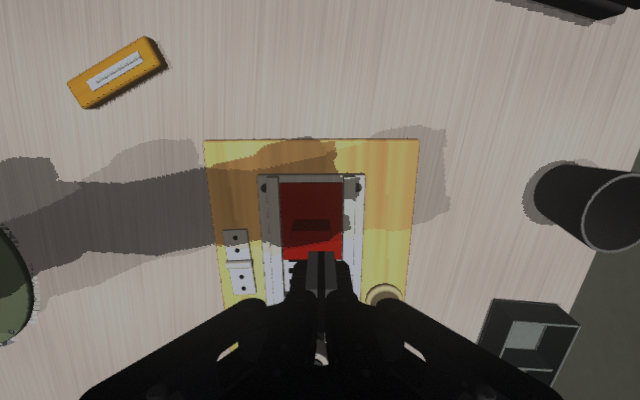

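The wrist image shows the dark-red tab near (310,225), but the arm had not settled. I'll retake it and enlarge.

Run:
```python
from h import *
bot.grab_frame('wrist');f=grab('wrist','w3'); o=bot.observe(); print(o['position'],o['tool_rot'],o['force'],o['qd'].round(3),o['clock'])
a=cv2.imread('pics/w3.png')[130:280,190:430]; a=cv2.convertScaleAbs(cv2.resize(a,None,fx=3.3,fy=3.3,interpolation=cv2.INTER_CUBIC),alpha=1.6); cv2.imwrite('pics/w3c.png',a)
```

```text
[0.5460441  0.20745755 0.23093715] [3.13979806e+00 1.34944952e-05 1.08455905e-01] [0.20817175 1.0769457  0.24140087] [-0.048 -0.013 -0.047  0.019 -0.003 -0.002 -0.004] 1.6
```

View pics/w3c.png

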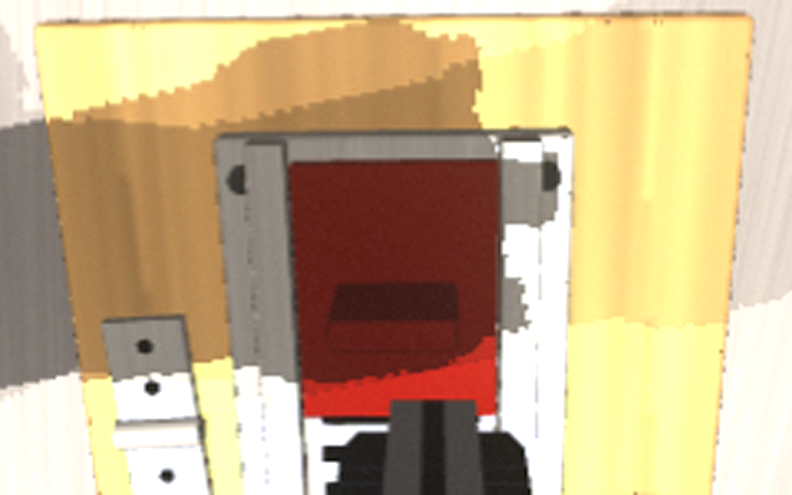

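```bash
cat >> h.py <<'E'
def cc(x,y,s,u0,v0): return ((x+.5)/s-.5+u0,(y+.5)/s-.5+v0)
E
python3 - <<'E'
from h import *
np.set_printoptions(precision=4,suppress=True)
f=load('w3'); P=lambda x,y,z: pt(f,cc(x,y,3.3,190,130),z)
for n,x,y,z in [('+y edge L',328,320,.07),('+y edge R',458,320,.07),('-y edge L',327,352,.07),('-y edge R',458,352,.07),('baseL',333,284,.031),('baseR',458,284,.031),('board c4',36,22,.012),('board c1',752,16,.012),('plate +y L',290,162,.031),('plate +yR',498,162,.031),('plate -yL',302,415,.031),('plate -yR',495,413,.031)]: print(n,P(x,y,z)[:2])
E
```

```text
+y edge L [0.5178 0.1552]
+y edge R [0.5603 0.1597]
-y edge L [0.5183 0.1437]
-y edge R [0.5616 0.1482]
baseL [0.5159 0.1529]
baseR [0.5615 0.1577]
board c4 [0.4016 0.2341]
board c1 [0.6555 0.2629]
plate +y L [0.4975 0.1971]
plate +yR [0.5703 0.2048]
plate -yL [0.508 0.098]
plate -yR [0.5816 0.1066]
```

The tab centre is about (0.5395, 0.152). Its measured size of 44 x 12 mm matches, and the fixture yaw is about 0.113. The slide is open by roughly 50 mm. Next I approach on the +y side.

Run:
```python
from h import *
to([.5365,.183,.048],.113)
```

```text
xyz cm [-1.21  2.3  18.3 ] w deg [ 0.1  0.  -0.3] clock 1.6
```

Request:
jog_arm:
  increments:
    - {"x":-0.6,"y":1.1,"z":4,"wx":0,"wy":0,"wz":0,"claw":0}
    - {"x":-1.2,"y":2.3,"z":9,"wx":0,"wy":0,"wz":-0.3,"claw":0}
    - {"x":-1.2,"y":2.3,"z":13,"wx":0,"wy":0,"wz":-0.3,"claw":0}
    - {"x":-1.2,"y":2.3,"z":16,"wx":0,"wy":0,"wz":-0.3,"claw":0}
    - {"x":-1.2,"y":2.3,"z":18,"wx":0,"wy":0,"wz":-0.3,"claw":0}
    - {"x":-1.2,"y":2.3,"z":18.3,"wx":0,"wy":0,"wz":-0.3,"claw":0}
    - {"x":-1.2,"y":2.3,"z":18.3,"wx":0,"wy":0,"wz":-0.3,"claw":0}

```text
clock: 2.48
position: [0.5366, 0.1835, 0.0485]
tool_rot: [3.14, -0.0, 0.114]
force: [-0.2, 0.0, 0.5]
grip_width: -0.0005
```

Run:
```python
from h import *
f=grab('scene','s1'); o=bot.observe(); print(o['position'],o['tool_rot'],o['force'],o['clock'])
a=cv2.imread('pics/s1.png')[120:290,290:430]; cv2.imwrite('pics/s1c.png',cv2.resize(a,None,fx=3.5,fy=3.5,interpolation=cv2.INTER_CUBIC))
```

```text
[0.53687123 0.18342071 0.04878021] [ 3.14021151e+00 -8.66953486e-04  1.14195258e-01] [-0.1016751   0.15061401  0.7642034 ] 2.525
```

View pics/s1c.png

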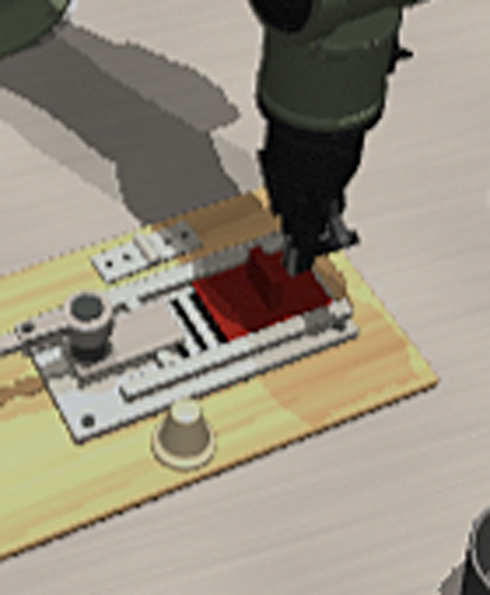

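The closed fingertips (crop ~300,265) stand on the plate, clear behind the tab. Next I push along tool y.

Request:
jog_arm:
  increments:
    - {"x":0,"y":0.8,"z":0,"wx":0,"wy":0,"wz":0,"claw":0}
    - {"x":0,"y":1.5,"z":0,"wx":0,"wy":0,"wz":0,"claw":0}
    - {"x":0,"y":2.3,"z":0,"wx":0,"wy":0,"wz":0,"claw":0}
    - {"x":0,"y":3.1,"z":0,"wx":0,"wy":0,"wz":0,"claw":0}
    - {"x":0,"y":3.9,"z":0,"wx":0,"wy":0,"wz":0,"claw":0}
    - {"x":0,"y":4.6,"z":0,"wx":0,"wy":0,"wz":0,"claw":0}
    - {"x":0,"y":5.2,"z":0,"wx":0,"wy":0,"wz":0,"claw":0}
    - {"x":0,"y":5.2,"z":0,"wx":0,"wy":0,"wz":0,"claw":0}

```text
clock: 3.52
position: [0.5426, 0.1309, 0.0487]
tool_rot: [3.14, -0.0, 0.113]
force: [-0.0, 0.1, 0.6]
grip_width: 0.0003
```

Request:
jog_arm:
  increments:
    - {"x":0,"y":0.3,"z":0,"wx":0,"wy":0,"wz":0,"claw":0}
    - {"x":0,"y":0.6,"z":0,"wx":0,"wy":0,"wz":0,"claw":0}

```text
clock: 3.78
position: [0.5432, 0.125, 0.0487]
tool_rot: [3.14, -0.0, 0.114]
force: [-0.3, 3.8, -0.1]
grip_width: -0.0003
```

Run:
```python
from h import *
f=grab('scene','s2'); o=bot.observe(); print(o['position'],o['force'],o['clock'])
a=cv2.imread('pics/s2.png')[120:290,290:430]; cv2.imwrite('pics/s2c.png',cv2.resize(a,None,fx=3.5,fy=3.5,interpolation=cv2.INTER_CUBIC))
```

```text
[0.54319296 0.12452614 0.04866169] [ 1.10700395  1.67972909 -1.20072896] 3.825
```

View pics/s2c.png

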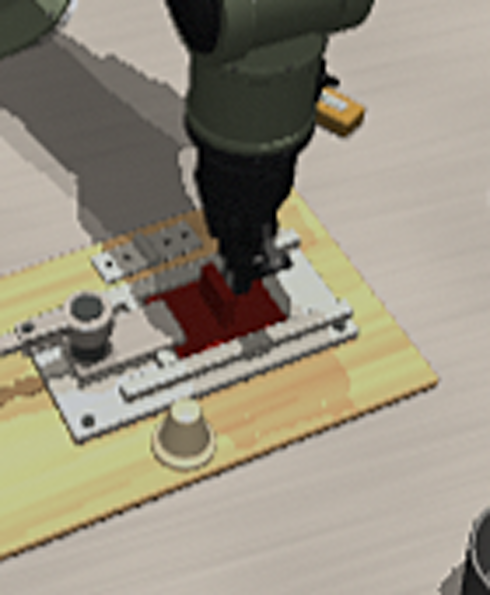

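The slide is moving with the tab, about 3–4 N. Next I creep to the stop.

Request:
jog_arm:
  increments:
    - {"x":0,"y":0.3,"z":0,"wx":0,"wy":0,"wz":0,"claw":0}
    - {"x":0,"y":0.5,"z":0,"wx":0,"wy":0,"wz":0,"claw":0}
    - {"x":0,"y":0.7,"z":0,"wx":0,"wy":0,"wz":0,"claw":0}

```text
clock: 4.2
position: [0.5439, 0.1187, 0.0487]
tool_rot: [3.141, 0.0, 0.114]
force: [-1.9, 16.7, 1.5]
grip_width: 0.0001
```

Request:
jog_arm:
  increments:
    - {"x":0,"y":0.2,"z":0,"wx":0,"wy":0,"wz":0,"claw":0}
    - {"x":0,"y":0.2,"z":0,"wx":0,"wy":0,"wz":0,"claw":0}

```text
clock: 4.45
position: [0.5439, 0.1188, 0.0487]
tool_rot: [-3.14, 0.0, 0.116]
force: [-1.1, 14.8, -0.1]
grip_width: 0.0003
```

The slide is rigid at the stop: about 15 N with no further motion. Next I back off, lift and go to the wrench.

Request:
jog_arm:
  increments:
    - {"x":0,"y":-0.7,"z":0,"wx":0,"wy":0,"wz":0,"claw":0}
    - {"x":0,"y":-1.2,"z":-4,"wx":0,"wy":0,"wz":0,"claw":0}
    - {"x":0,"y":-1.2,"z":-10,"wx":0,"wy":0,"wz":0,"claw":0}
    - {"x":0,"y":0,"z":-15,"wx":0,"wy":0,"wz":0,"claw":0}
    - {"x":0,"y":6,"z":-17,"wx":0,"wy":0,"wz":0,"claw":20}
    - {"x":0,"y":12,"z":-17,"wx":0,"wy":0,"wz":0,"claw":45}
    - {"x":0,"y":17,"z":-17,"wx":0,"wy":0,"wz":0,"claw":50}
    - {"x":0,"y":22,"z":-17,"wx":0,"wy":0,"wz":-2,"claw":50}
    - {"x":0,"y":26,"z":-17,"wx":0,"wy":0,"wz":-2,"claw":50}
    - {"x":0,"y":26,"z":-17,"wx":0,"wy":0,"wz":-2,"claw":50}

```text
clock: 5.7
position: [0.5732, -0.1435, 0.2182]
tool_rot: [-3.142, 0.001, 0.145]
force: [0.1, -0.1, 0.3]
grip_width: 0.0426
```

Run:
```python
from h import *
bot.grab_frame('wrist'); f=grab('wrist','w4'); g=grab('top','t4'); o=bot.observe(); print(o['position'],o['tool_rot'],o['force'],o['qd'].round(3),o['grip_width'],o['clock'])
```

```text
[ 0.57378412 -0.13900998  0.21814006] [-3.13961684e+00  5.18347539e-04  1.51034724e-01] [ 0.33291399  0.05029273 -0.37156954] [-0.014 -0.003 -0.004  0.002 -0.001  0.     0.002] 0.04239463826547586 5.85
```

View pics/w4.png

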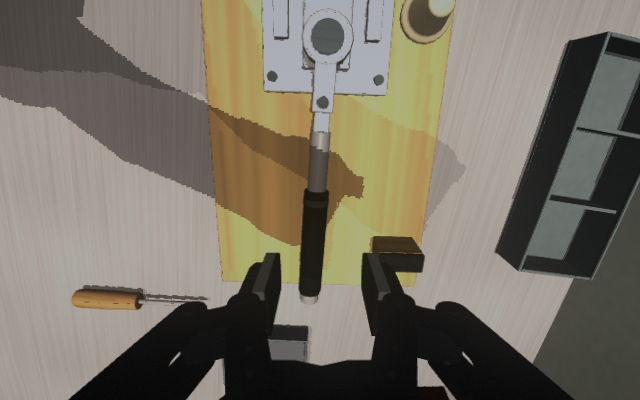

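View pics/t4.png

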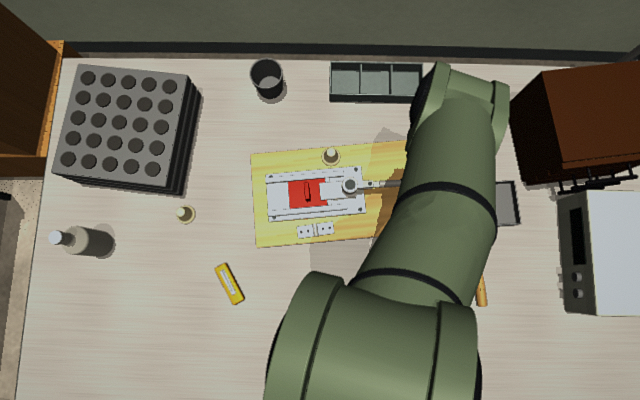

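Run:
```python
from h import *
a=cv2.imread('pics/w4.png')[0:310,250:440]; a=cv2.convertScaleAbs(cv2.resize(a,None,fx=2.5,fy=2.5,interpolation=cv2.INTER_CUBIC)[180:],alpha=1.5);a=a[:595]; cv2.imwrite('pics/w4c.png',a)
```

```text
(no output)
```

View pics/w4c.png

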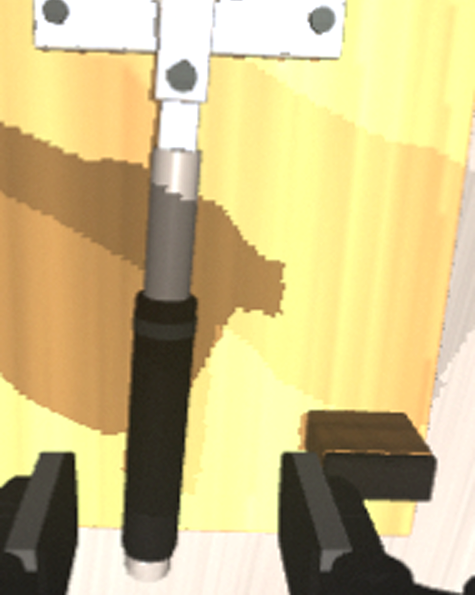

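Run:
```python
from h import *
np.set_printoptions(precision=4,suppress=True)
f=load('w4'); P=lambda x,y,z: pt(f,((x+.5)/2.5-.5+250,(y+180.5)/2.5-.5),z)[:2]
for n,x,y,z in [('restA',325,457,.064),('restB',434,455,.064),('restC',432,498,.064),('gin',165,297,.08),('gout',147,555,.08),('tip',147,573,.08),('pin',181,76,.088)]: print(n,P(x,y,z))
print('nut',pt(f,(328,37),.1)[:2],pt(f,(328,37),.11)[:2])
d=P(147,555,.08)-P(165,297,.08);print(np.linalg.norm(d),np.arctan2(d[0],-d[1]))
```

```text
restA [ 0.6475 -0.2063]
restB [ 0.6949 -0.1983]
restC [ 0.6996 -0.2194]
gin [ 0.5674 -0.1403]
gout [ 0.5763 -0.2567]
tip [ 0.5776 -0.2659]
pin [ 0.5613 -0.0595]
nut [ 0.5586 -0.0113] [ 0.5587 -0.0132]
0.11677765401380989 0.07665330566732864
```

Nut ≈ (0.5587,-0.0105), rest ≈ (0.673,-0.214), which is 0.233 m away against 0.235 given. The handle is at 0.077 rad. The plan is to straddle the grip with half-open fingers.

Run:
```python
from h import *
to([.572,-.193,.048],.0766)
```

```text
xyz cm [-0.98  5.34 17.  ] w deg [-0.1  0.   4.3] clock 5.85
```

Request:
jog_arm:
  increments:
    - {"x":-0.5,"y":2.7,"z":3,"wx":0,"wy":0,"wz":2,"claw":50}
    - {"x":-1,"y":5.3,"z":7,"wx":0,"wy":0,"wz":4.3,"claw":50}
    - {"x":-1,"y":5.3,"z":9,"wx":0,"wy":0,"wz":4.3,"claw":50}
    - {"x":-1,"y":5.3,"z":9,"wx":0,"wy":0,"wz":4.3,"claw":50}

```text
clock: 6.35
position: [0.5712, -0.1915, 0.1269]
tool_rot: [-3.139, 0.003, 0.077]
force: [0.4, -0.1, 0.0]
grip_width: 0.0427
```

Run:
```python
from h import *
f=grab('wrist','w5'); to([.572,-.193,.048],.0766)
```

```text
xyz cm [0.01 0.16 8.01] w deg [-0.1  0.1  0. ] clock 6.4
```

View pics/w5.png

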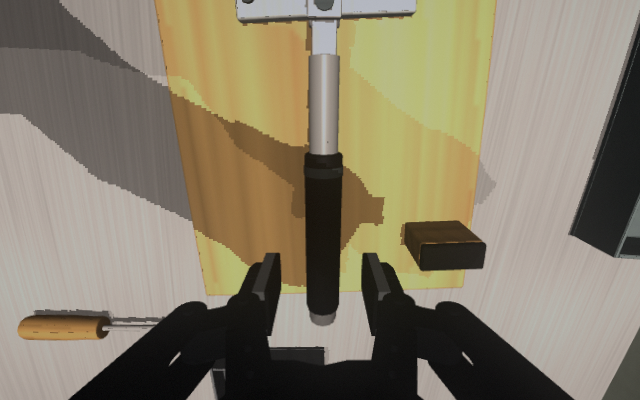

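The grip (columns 305–342) sits centred between the fingers (inner faces at about 280 and 363). Next I descend.

Request:
jog_arm:
  increments:
    - {"x":0,"y":0.1,"z":3,"wx":0,"wy":0,"wz":0,"claw":50}
    - {"x":0,"y":0.2,"z":6,"wx":0,"wy":0,"wz":0,"claw":50}
    - {"x":0,"y":0.2,"z":7.8,"wx":0,"wy":0,"wz":0,"claw":50}
    - {"x":0,"y":0.2,"z":8,"wx":0,"wy":0,"wz":0,"claw":50}
    - {"x":0,"y":0.2,"z":8,"wx":0,"wy":0,"wz":0,"claw":50}

```text
clock: 7.02
position: [0.5725, -0.1935, 0.0491]
tool_rot: [-3.14, 0.0, 0.078]
force: [0.4, -0.0, 0.7]
grip_width: 0.0423
```

```bash
cat >> h.py <<'E'
N=np.array([.5587,-.0105]); 
def arc(phis,r=.182,z=.048,N=N,yawoff=0):
    o=bot.observe(); Rm=R.from_euler('xyz',o['tool_rot']); p=o['position']
    v=p[:2]-N; print('now phi',np.arctan2(v[0],-v[1]).round(4),'r',np.hypot(*v).round(4),'yaw',o['tool_rot'][2].round(3),'F',o['force'].round(1),'clk',o['clock'])
    for q in phis:
        t=np.array([N[0]+r*np.sin(q),N[1]-r*np.cos(q),z])
        d=Rm.inv().apply(t-p)*100; w=(Rm.inv()*R.from_euler('xyz',[np.pi,0,q+yawoff])).as_rotvec(degrees=True)
        print(q.round(3),d.round(2),w.round(1))
E
python3 - <<'E'
from h import *
arc(np.arange(.05,-.15,-.025))
E
```

```text
now phi 0.0755 r 0.1835 yaw 0.078 F [ 0.4 -0.   0.7] clk 7.025
0.05 [-0.46 -0.16  0.11] [-0.1  0.   1.6]
0.025 [-0.92 -0.17  0.11] [-0.1  0.   3. ]
0.0 [-1.37 -0.2   0.11] [-0.1  0.   4.4]
-0.025 [-1.83 -0.25  0.11] [-0.1  0.   5.9]
-0.05 [-2.28 -0.3   0.11] [-0.1  0.   7.3]
-0.075 [-2.73 -0.36  0.11] [-0.1  0.   8.7]
-0.1 [-3.18 -0.44  0.11] [-0.1  0.  10.2]
-0.125 [-3.62 -0.52  0.11] [-0.1  0.  11.6]
```

Request:
jog_arm:
  increments:
    - {"x":-0.5,"y":-0.1,"z":0,"wx":0,"wy":0,"wz":1.6,"claw":50}
    - {"x":-0.9,"y":-0.1,"z":0,"wx":0,"wy":0,"wz":3,"claw":50}
    - {"x":-1.4,"y":-0.1,"z":0,"wx":0,"wy":0,"wz":4.4,"claw":50}
    - {"x":-1.8,"y":-0.1,"z":0,"wx":0,"wy":0,"wz":5.9,"claw":50}
    - {"x":-2.3,"y":-0.1,"z":0,"wx":0,"wy":0,"wz":7.3,"claw":50}
    - {"x":-2.7,"y":-0.2,"z":0,"wx":0,"wy":0,"wz":8.7,"claw":50}
    - {"x":-3.2,"y":-0.3,"z":0,"wx":0,"wy":0,"wz":10.2,"claw":50}

```text
clock: 7.9
position: [0.5402, -0.1932, 0.0491]
tool_rot: [-3.14, 0.0, -0.102]
force: [1.1, -1.3, -0.0]
grip_width: 0.0425
```

Run:
```python
from h import *
arc(np.arange(-.12,-.3,-.025),r=.1835)
```

```text
now phi -0.1011 r 0.1836 yaw -0.102 F [ 1.1 -1.3 -0. ] clk 7.9
-0.12 [-0.35 -0.01  0.11] [-0.1  0.   1. ]
-0.145 [-0.81 -0.03  0.12] [-0.1  0.   2.4]
-0.17 [-1.26 -0.05  0.12] [-0.1  0.   3.9]
-0.195 [-1.72 -0.09  0.12] [-0.1  0.   5.3]
-0.22 [-2.18 -0.14  0.12] [-0.1  0.   6.7]
-0.245 [-2.63 -0.2   0.12] [-0.1  0.   8.2]
-0.27 [-3.08 -0.27  0.12] [-0.1  0.   9.6]
-0.295 [-3.54 -0.35  0.12] [-0.1  0.  11. ]
```

Request:
jog_arm:
  increments:
    - {"x":-0.4,"y":0,"z":0,"wx":0,"wy":0,"wz":1,"claw":50}
    - {"x":-0.8,"y":0,"z":0,"wx":0,"wy":0,"wz":2.4,"claw":50}
    - {"x":-1.25,"y":0,"z":0,"wx":0,"wy":0,"wz":3.9,"claw":50}

```text
clock: 8.28
position: [0.5275, -0.1917, 0.0491]
tool_rot: [-3.14, 0.0, -0.172]
force: [1.2, 0.9, 0.4]
grip_width: 0.0426
```

Request:
jog_arm:
  increments:
    - {"x":-0.4,"y":0,"z":0,"wx":0,"wy":0,"wz":1.4,"claw":50}
    - {"x":-0.8,"y":0,"z":0,"wx":0,"wy":0,"wz":2.7,"claw":50}

```text
clock: 8.52
position: [0.5194, -0.1902, 0.0491]
tool_rot: [-3.14, 0.001, -0.221]
force: [1.1, -0.1, 0.2]
grip_width: 0.0428
```

Request:
jog_arm:
  increments:
    - {"x":-0.4,"y":0,"z":0,"wx":0,"wy":0,"wz":1.3,"claw":50}
    - {"x":-0.8,"y":0,"z":0,"wx":0,"wy":0,"wz":2.5,"claw":50}

```text
clock: 8.78
position: [0.5113, -0.1883, 0.0492]
tool_rot: [-3.14, 0.001, -0.266]
force: [1.6, 1.1, -0.3]
grip_width: 0.0428
```

Request:
jog_arm:
  increments:
    - {"x":-0.4,"y":0,"z":0,"wx":0,"wy":0,"wz":1.3,"claw":50}
    - {"x":-0.8,"y":-0.05,"z":0,"wx":0,"wy":0,"wz":2.5,"claw":50}

```text
clock: 9.02
position: [0.5035, -0.1858, 0.0492]
tool_rot: [-3.14, 0.001, -0.311]
force: [2.0, -1.7, 0.7]
grip_width: 0.0426
```

Request:
jog_arm:
  increments:
    - {"x":-0.4,"y":0,"z":0,"wx":0,"wy":0,"wz":1.3,"claw":50}
    - {"x":-0.8,"y":-0.05,"z":0,"wx":0,"wy":0,"wz":2.5,"claw":50}

```text
clock: 9.28
position: [0.4958, -0.183, 0.0492]
tool_rot: [-3.14, 0.0, -0.356]
force: [2.3, -3.0, 1.0]
grip_width: 0.0428
```

Run:
```python
from h import *
f=grab('wrist','w6');arc(np.arange(-.35,-.5,-.02),r=.1835)
```

```text
now phi -0.3516 r 0.1837 yaw -0.357 F [ 2.6 -2.   0.9] clk 9.325
-0.35 [ 0.03 -0.02  0.12] [-0.1  0.  -0.4]
-0.37 [-0.34 -0.02  0.12] [-0.1  0.   0.7]
-0.39 [-0.7  -0.02  0.12] [-0.1  0.   1.9]
-0.41 [-1.07 -0.04  0.12] [-0.1  0.   3. ]
-0.43 [-1.44 -0.06  0.12] [-0.1  0.   4.2]
-0.45 [-1.8  -0.09  0.12] [-0.1  0.   5.3]
-0.47 [-2.17 -0.13  0.12] [-0.1  0.   6.5]
-0.49 [-2.53 -0.18  0.13] [-0.1  0.   7.6]
```

View pics/w6.png

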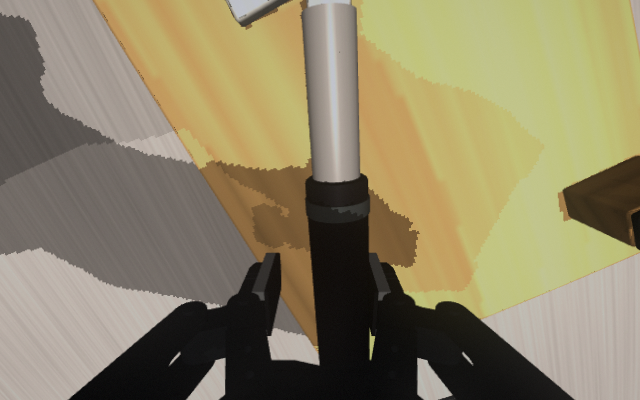

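Request:
jog_arm:
  increments:
    - {"x":-0.35,"y":0,"z":0,"wx":0,"wy":0,"wz":1,"claw":50}
    - {"x":-0.7,"y":0,"z":0,"wx":0,"wy":0,"wz":2,"claw":50}

```text
clock: 9.57
position: [0.4894, -0.1807, 0.0494]
tool_rot: [-3.14, -0.001, -0.393]
force: [6.8, -3.0, -0.3]
grip_width: 0.0426
```

Request:
jog_arm:
  increments:
    - {"x":-0.3,"y":0,"z":0,"wx":0,"wy":0,"wz":1,"claw":50}
    - {"x":-0.6,"y":0,"z":0,"wx":0,"wy":0,"wz":2,"claw":50}

```text
clock: 9.82
position: [0.4848, -0.1787, 0.0498]
tool_rot: [-3.14, -0.003, -0.429]
force: [8.4, -2.7, 0.3]
grip_width: 0.0431
```

Request:
jog_arm:
  increments:
    - {"x":-0.3,"y":0,"z":0,"wx":0,"wy":0,"wz":1,"claw":50}
    - {"x":-0.6,"y":0,"z":0,"wx":0,"wy":0,"wz":2,"claw":50}

```text
clock: 10.07
position: [0.4805, -0.1765, 0.0501]
tool_rot: [-3.14, -0.006, -0.465]
force: [8.1, -3.0, -0.0]
grip_width: 0.0424
```

Run:
```python
from h import *
f=grab('scene','s7');arc(np.arange(-.4,-.56,-.02),r=.1835)
a=cv2.imread('pics/s7.png')[130:290,190:400]; cv2.imwrite('pics/s7c.png',cv2.resize(a,None,fx=3.7,fy=3.7,interpolation=cv2.INTER_CUBIC))
```

```text
now phi -0.4425 r 0.1835 yaw -0.466 F [ 7.7 -4.9 -0.2] clk 10.125
-0.4 [ 0.78 -0.04  0.21] [-0.1 -0.3 -3.8]
-0.42 [ 0.41 -0.02  0.21] [-0.1 -0.3 -2.6]
-0.44 [ 0.04 -0.    0.21] [-0.1 -0.3 -1.5]
-0.46 [-0.32  0.    0.21] [-0.1 -0.3 -0.4]
-0.48 [-0.69  0.    0.2 ] [-0.1 -0.3  0.8]
-0.5 [-1.06 -0.01  0.2 ] [-0.1 -0.3  1.9]
-0.52 [-1.42 -0.02  0.2 ] [-0.1 -0.3  3.1]
-0.54 [-1.79 -0.05  0.2 ] [-0.1 -0.3  4.2]
-0.56 [-2.16 -0.08  0.2 ] [-0.1 -0.3  5.4]
```

View pics/s7c.png

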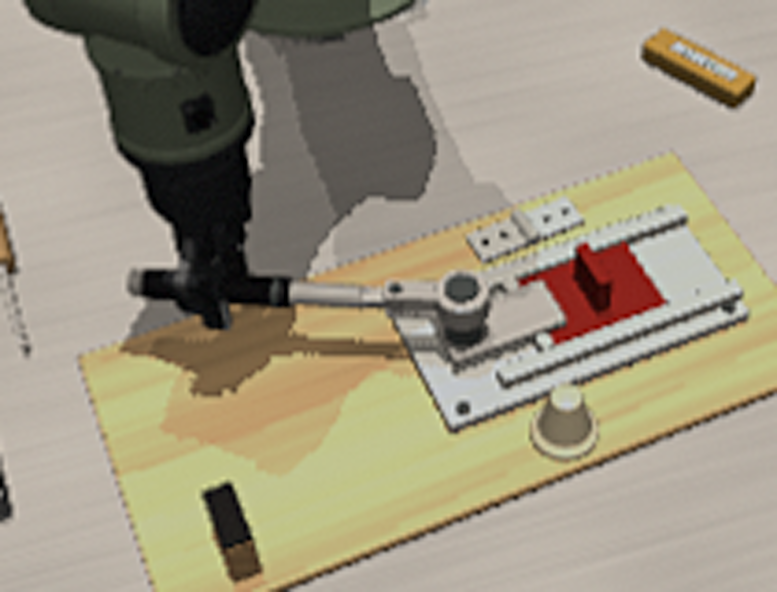

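```bash
cat >> h.py <<'E'
def bend(f,tip,gin,pin,nut,zn=.1,s=3.7,u0=190,v0=130):
    T,G,P,Nn=[pt(f,cc(*q,s,u0,v0),z)[:2] for q,z in ((tip,.08),(gin,.08),(pin,.088),(nut,zn))]
    a=lambda d: np.arctan2(d[0],-d[1])
    print('T,G,P,N',T.round(4),G.round(4),P.round(4),Nn.round(4),'handle',a(T-G).round(3),'pin->tip',a(T-P).round(3),'head(nut fix)',a(P-N).round(3),'head',a(P-Nn).round(3),np.linalg.norm(P-N))
E
python3 - <<'E'
from h import *
bend(load('s7'),(137,282),(283,292),(396,290),(463,288))
# start picture calibration
f=load('scene0'); bend(f,(80,274),(238,224),(343,181),(405,158),s=3.7,u0=205,v0=165)
E
```

```text
T,G,P,N [ 0.4644 -0.2386] [ 0.5096 -0.1345] [ 0.5414 -0.0539] [ 0.565  -0.0082] handle -0.409 pin->tip -0.395 head(nut fix) -0.38 head -0.478 0.046728532441929094
T,G,P,N [ 0.5772 -0.2567] [ 0.5692 -0.1397] [ 0.561  -0.0573] [ 0.564  -0.0099] handle 0.069 pin->tip 0.081 head(nut fix) 0.048 head -0.063 0.046885836193316315
```

Request:
jog_arm:
  increments:
    - {"x":-0.3,"y":0,"z":0,"wx":0,"wy":0,"wz":0.5,"claw":50}
    - {"x":-0.6,"y":0,"z":0,"wx":0,"wy":0,"wz":1,"claw":50}

```text
clock: 10.38
position: [0.4758, -0.1743, 0.0504]
tool_rot: [-3.14, -0.008, -0.485]
force: [7.1, -5.2, -1.7]
grip_width: 0.0426
```

Request:
jog_arm:
  increments:
    - {"x":-0.3,"y":0,"z":0,"wx":0,"wy":0,"wz":0.5,"claw":50}
    - {"x":-0.6,"y":0,"z":0,"wx":0,"wy":0,"wz":1,"claw":50}
    - {"x":-0.6,"y":0,"z":0,"wx":0,"wy":0,"wz":1,"claw":50}

```text
clock: 10.75
position: [0.4715, -0.1722, 0.0508]
tool_rot: [-3.14, -0.011, -0.503]
force: [7.9, -6.0, -1.2]
grip_width: 0.0431
```

Run:
```python
from h import *
f=grab('scene','s8');arc(np.arange(-.4,-.46,-.02),r=.1835)
a=cv2.imread('pics/s8.png')[130:290,190:400]; cv2.imwrite('pics/s8c.png',cv2.resize(a,None,fx=3.7,fy=3.7,interpolation=cv2.INTER_CUBIC))
g=grab('top','t8')
```

```text
now phi -0.494 r 0.1837 yaw -0.503 F [ 7.7 -6.5 -1. ] clk 10.8
-0.4 [ 1.72 -0.12  0.3 ] [-0.1 -0.7 -5.9]
-0.42 [ 1.35 -0.08  0.29] [-0.1 -0.7 -4.8]
-0.44 [ 0.99 -0.06  0.29] [-0.1 -0.7 -3.6]
```

View pics/s8c.png

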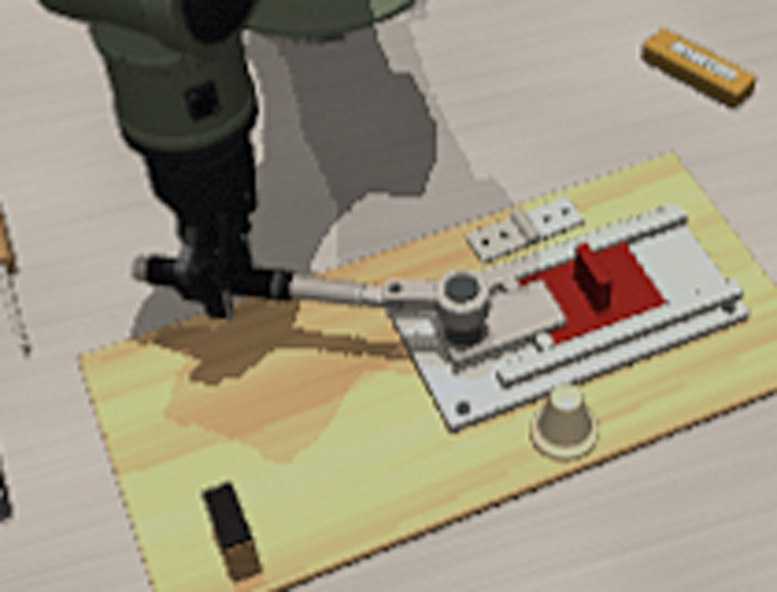

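Run:
```python
from h import *
bend(load('s7'),(137,282),(283,292),(396,290),(463,288))
bend(load('s8'),(140,267),(287,286),(396,289),(463,288))
for s in ('s7','s8'):
    a=cv2.imread(f'pics/{s}.png')[190:225,218:325]; cv2.imwrite(f'pics/{s}d.png',cv2.resize(a,None,fx=7,fy=7,interpolation=cv2.INTER_CUBIC))
a=np.vstack([cv2.imread('pics/s7d.png'),cv2.imread('pics/s8d.png')]); cv2.imwrite('pics/s78.png',a); print(a.shape)
```

```text
T,G,P,N [ 0.4644 -0.2386] [ 0.5096 -0.1345] [ 0.5414 -0.0539] [ 0.565  -0.0082] handle -0.409 pin->tip -0.395 head(nut fix) -0.38 head -0.478 0.046728532441929094
T,G,P,N [ 0.4501 -0.2342] [ 0.5048 -0.1303] [ 0.5404 -0.0536] [ 0.565  -0.0082] handle -0.485 pin->tip -0.464 head(nut fix) -0.401 head -0.496 0.046848356888257114
(490, 749, 3)
```

View pics/s78.png

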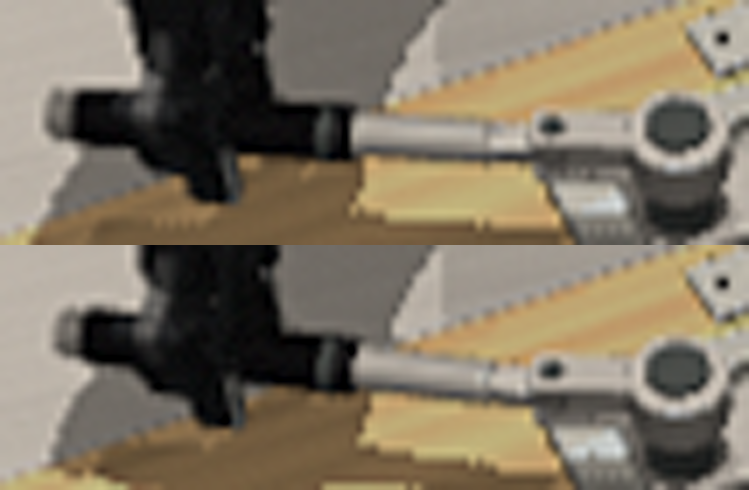

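Between the two pictures the head stayed put while the handle turned about 0.07 rad more. The bend is now about 0.11. I'll add a small margin and hold.

Request:
jog_arm:
  increments:
    - {"x":-0.4,"y":0,"z":0,"wx":0,"wy":0,"wz":0.5,"claw":50}
    - {"x":-0.4,"y":0,"z":0,"wx":0,"wy":0,"wz":0.5,"claw":50}
    - {"x":-0.4,"y":0,"z":0,"wx":0,"wy":0,"wz":0.5,"claw":50}
    - {"x":-0.4,"y":0,"z":0,"wx":0,"wy":0,"wz":0.5,"claw":50}

```text
clock: 11.35
position: [0.4693, -0.171, 0.0511]
tool_rot: [-3.14, -0.014, -0.512]
force: [9.3, -5.5, -0.9]
grip_width: 0.0429
```

Run:
```python
from h import *
f=grab('scene','s9'); g=grab('wrist','w9')
a=cv2.imread('pics/s9.png')[190:225,218:325]; cv2.imwrite('pics/s9d.png',cv2.resize(a,None,fx=7,fy=7,interpolation=cv2.INTER_CUBIC))
arc(np.arange(-.44,-.1,.06),r=.1835)
```

```text
now phi -0.5083 r 0.1838 yaw -0.513 F [ 7.7 -5.8 -1.3] clk 11.45
-0.44 [ 1.25 -0.08  0.33] [-0.1 -0.8 -4.2]
-0.38 [ 2.34 -0.19  0.34] [-0.  -0.8 -7.6]
-0.32 [ 3.43 -0.37  0.36] [ -0.   -0.8 -11. ]
-0.26 [ 4.5  -0.61  0.37] [  0.   -0.8 -14.5]
-0.2 [ 5.56 -0.92  0.39] [  0.   -0.8 -17.9]
-0.14 [ 6.6  -1.29  0.4 ] [  0.1  -0.8 -21.3]
```

View pics/s9d.png

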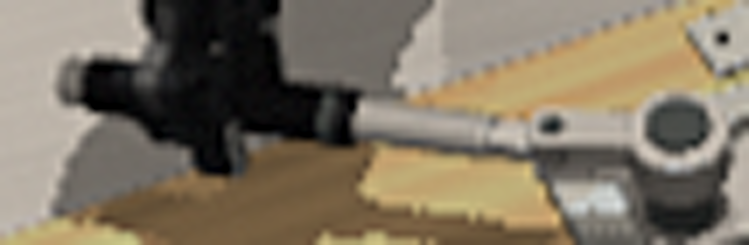

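Run:
```python
from h import *
for s,t,g in (('s7',(60,115),(335,132)),('s8',(68,88),(335,118)),('s9',(70,80),(335,112))):
    bend(load(s),t,g,(550,125),(678,122),s=7,u0=218,v0=190)
```

```text
T,G,P,N [ 0.4645 -0.2401] [ 0.5085 -0.1363] [ 0.5389 -0.0547] [ 0.5631 -0.0086] handle -0.401 pin->tip -0.381 head(nut fix) -0.421 head -0.484 0.048450155069166626
T,G,P,N [ 0.4512 -0.2349] [ 0.5014 -0.1347] [ 0.5389 -0.0547] [ 0.5631 -0.0086] handle -0.464 pin->tip -0.453 head(nut fix) -0.421 head -0.484 0.048450155069166626
T,G,P,N [ 0.4471 -0.2334] [ 0.4983 -0.134 ] [ 0.5389 -0.0547] [ 0.5631 -0.0086] handle -0.475 pin->tip -0.474 head(nut fix) -0.421 head -0.484 0.048450155069166626
```

Request:
jog_arm:
  increments:
    - {"x":-0.4,"y":0,"z":0,"wx":0,"wy":0,"wz":0.5,"claw":50}
    - {"x":-0.4,"y":0,"z":0,"wx":0,"wy":0,"wz":0.5,"claw":50}
    - {"x":-0.4,"y":0,"z":0,"wx":0,"wy":0,"wz":0.5,"claw":50}

```text
clock: 11.82
position: [0.467, -0.1698, 0.0514]
tool_rot: [-3.14, -0.017, -0.522]
force: [7.8, -5.9, -0.6]
grip_width: 0.0425
```

Run:
```python
from h import *
arc(np.arange(-.44,-.1,.05),r=.1835,z=.049)
```

```text
now phi -0.5223 r 0.1838 yaw -0.522 F [ 7.8 -5.9 -0.6] clk 11.825
-0.44 [ 1.5  -0.09  0.27] [-0.1 -1.  -4.7]
-0.39 [ 2.42 -0.19  0.28] [-0.  -1.  -7.6]
-0.34 [ 3.32 -0.34  0.3 ] [ -0.   -1.  -10.4]
-0.29 [ 4.22 -0.52  0.32] [  0.   -1.  -13.3]
-0.24 [ 5.11 -0.76  0.33] [  0.   -1.  -16.2]
-0.19 [ 5.98 -1.03  0.35] [  0.1  -1.  -19. ]
-0.14 [ 6.84 -1.35  0.36] [  0.1  -1.  -21.9]
```

The joint has clearly given: about 0.13 rad, force about 10 N, held for over a second. Next I let off and swing back.

Request:
jog_arm:
  increments:
    - {"x":0.5,"y":0,"z":0,"wx":0,"wy":0,"wz":-1.5,"claw":50}
    - {"x":1,"y":-0.05,"z":0.1,"wx":0,"wy":-0.5,"wz":-3,"claw":50}
    - {"x":1.5,"y":-0.1,"z":0.2,"wx":0,"wy":-1,"wz":-4.7,"claw":50}
    - {"x":2.4,"y":-0.2,"z":0.3,"wx":0,"wy":-1,"wz":-7.6,"claw":50}
    - {"x":3.3,"y":-0.35,"z":0.3,"wx":0,"wy":-1,"wz":-10.4,"claw":50}
    - {"x":4.2,"y":-0.5,"z":0.3,"wx":0,"wy":-1,"wz":-13.3,"claw":50}
    - {"x":5.1,"y":-0.75,"z":0.3,"wx":0,"wy":-1,"wz":-16.2,"claw":50}
    - {"x":6,"y":-1,"z":0.35,"wx":0,"wy":-1,"wz":-19,"claw":50}
    - {"x":6.8,"y":-1.35,"z":0.35,"wx":0,"wy":-1,"wz":-21.9,"claw":50}

```text
clock: 12.95
position: [0.5332, -0.1921, 0.049]
tool_rot: [3.14, 0.001, -0.137]
force: [-1.4, -0.2, -0.1]
grip_width: 0.0426
```

Run:
```python
from h import *
arc(np.arange(-.05,.45,.06),r=.183,z=.049)
```

```text
now phi -0.1396 r 0.1834 yaw -0.137 F [-1.4 -0.2 -0.1] clk 12.95
-0.05 [ 1.64 -0.11  0.  ] [ 0.1  0.  -5. ]
0.01 [ 2.73 -0.24 -0.  ] [ 0.1  0.  -8.4]
0.07 [ 3.81 -0.43 -0.  ] [  0.1   0.  -11.8]
0.13 [ 4.88 -0.69 -0.  ] [  0.1   0.  -15.3]
0.19 [ 5.93 -1.01 -0.  ] [  0.1   0.  -18.7]
0.25 [ 6.96 -1.39 -0.  ] [  0.1   0.1 -22.2]
0.31 [ 7.96 -1.84 -0.01] [  0.1   0.1 -25.6]
0.37 [ 8.93 -2.34 -0.01] [  0.1   0.1 -29. ]
0.43 [ 9.88 -2.9  -0.01] [  0.1   0.1 -32.5]
```

Request:
jog_arm:
  increments:
    - {"x":0.8,"y":0,"z":0,"wx":0,"wy":0,"wz":-2.5,"claw":50}
    - {"x":1.6,"y":-0.1,"z":0,"wx":0,"wy":0,"wz":-5,"claw":50}
    - {"x":2.7,"y":-0.25,"z":0,"wx":0,"wy":0,"wz":-8.4,"claw":50}
    - {"x":3.8,"y":-0.45,"z":0,"wx":0,"wy":0,"wz":-11.8,"claw":50}
    - {"x":4.9,"y":-0.7,"z":0,"wx":0,"wy":0,"wz":-15.3,"claw":50}
    - {"x":5.9,"y":-1,"z":0,"wx":0,"wy":0,"wz":-18.7,"claw":50}
    - {"x":7,"y":-1.4,"z":0,"wx":0,"wy":0,"wz":-22.2,"claw":50}
    - {"x":8,"y":-1.85,"z":0,"wx":0,"wy":0,"wz":-25.6,"claw":50}
    - {"x":8.9,"y":-2.35,"z":0,"wx":0,"wy":0,"wz":-29,"claw":50}
    - {"x":9.9,"y":-2.9,"z":0,"wx":0,"wy":0,"wz":-32.5,"claw":50}

```text
clock: 14.2
position: [0.6358, -0.1766, 0.0489]
tool_rot: [3.141, 0.001, 0.435]
force: [-0.2, 0.7, -0.6]
grip_width: 0.0426
```

Run:
```python
from h import *
f=grab('scene','s10'); 
a=cv2.imread('pics/s10.png')[130:300,190:400]; cv2.imwrite('pics/s10c.png',cv2.resize(a,None,fx=3.5,fy=3.5,interpolation=cv2.INTER_CUBIC))
arc(np.arange(.46,.58,.02),r=.183,z=.049)
```

```text
now phi 0.4435 r 0.1828 yaw 0.439 F [-0.3  1.  -0.1] clk 14.25
0.46 [ 0.3   0.01 -0.01] [ 0.   0.  -1.2]
0.48 [ 0.67  0.   -0.01] [ 0.   0.  -2.4]
0.5 [ 1.03 -0.02 -0.01] [ 0.   0.  -3.5]
0.52 [ 1.4  -0.04 -0.01] [ 0.   0.  -4.7]
0.54 [ 1.76 -0.08 -0.01] [ 0.   0.  -5.8]
0.56 [ 2.13 -0.12 -0.01] [ 0.   0.  -6.9]
```

View pics/s10c.png

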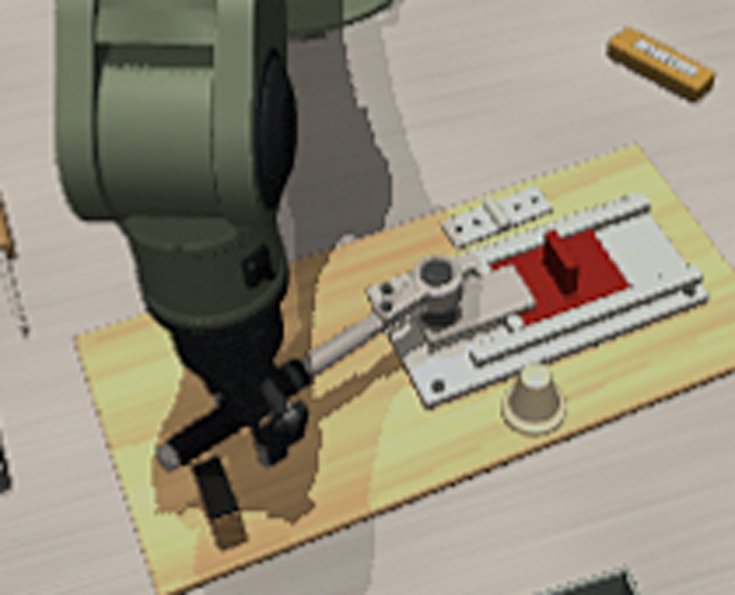

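The handle (tip at crop 170,455) is approaching the rest (215,485). Next I do the last part slowly.

Request:
jog_arm:
  increments:
    - {"x":0.4,"y":0,"z":0,"wx":0,"wy":0,"wz":-1.3,"claw":50}
    - {"x":0.8,"y":0,"z":0,"wx":0,"wy":0,"wz":-2.6,"claw":50}
    - {"x":1.2,"y":0,"z":0,"wx":0,"wy":0,"wz":-3.9,"claw":50}
    - {"x":1.5,"y":-0.05,"z":0,"wx":0,"wy":0,"wz":-5,"claw":50}
    - {"x":1.8,"y":-0.1,"z":0,"wx":0,"wy":0,"wz":-6,"claw":50}
    - {"x":2.0,"y":-0.1,"z":0,"wx":0,"wy":0,"wz":-6.5,"claw":50}
    - {"x":2.1,"y":-0.1,"z":0,"wx":0,"wy":0,"wz":-6.9,"claw":50}
    - {"x":2.1,"y":-0.1,"z":0,"wx":0,"wy":0,"wz":-6.9,"claw":50}

```text
clock: 15.25
position: [0.6558, -0.1658, 0.0489]
tool_rot: [3.141, 0.0, 0.559]
force: [-0.2, -0.5, -0.2]
grip_width: 0.0425
```

Run:
```python
from h import *
f=grab('scene','s11'); 
a=cv2.imread('pics/s11.png')[130:300,190:400]; cv2.imwrite('pics/s11c.png',cv2.resize(a,None,fx=3.5,fy=3.5,interpolation=cv2.INTER_CUBIC))
g=grab('wrist','w11')
arc(np.arange(.56,.6,.02),r=.183,z=.049)
```

```text
now phi 0.5578 r 0.1832 yaw 0.559 F [0.6 0.3 0.5] clk 15.35
0.56 [ 0.04 -0.02 -0.01] [ 0.   0.  -0.1]
0.58 [ 0.41 -0.02 -0.01] [ 0.   0.  -1.2]
```

View pics/s11c.png

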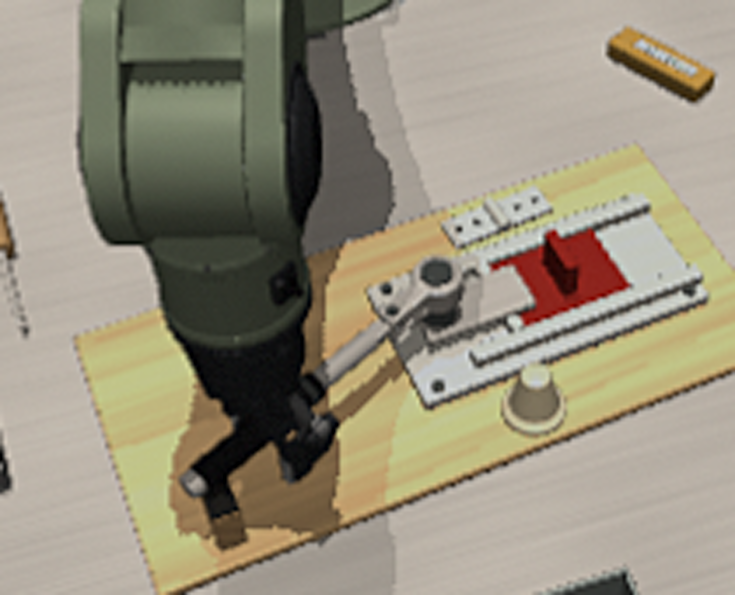

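View pics/w11.png

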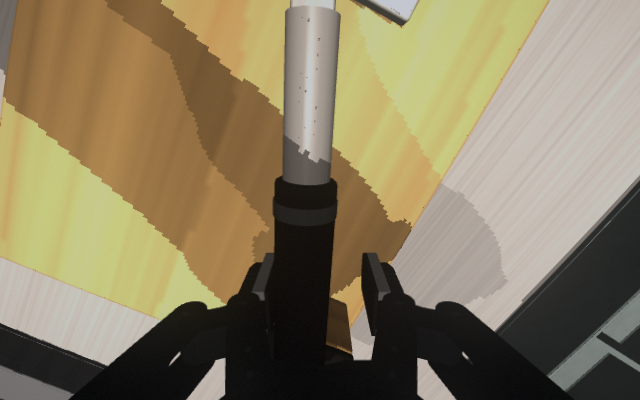

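Run:
```python
from h import *
f=load('s11'); T=pt(f,cc(193,483,3.5,190,130),.08)[:2]; P=pt(f,cc(393,308,3.5,190,130),.088)[:2]
d=T-N; print(T,P,np.hypot(*d),np.arctan2(d[0],-d[1])); e=N+.235*d/np.hypot(*d); print('end',e,e-np.array([.673,-.214]))
```

```text
[ 0.67939981 -0.22583506] [ 0.57862648 -0.04925742] 0.24685548648365124 0.5108847952847212
end [ 0.67360308 -0.21549337] [ 0.00060308 -0.00149337]
```

The handle end is within about 2 mm of the rest centre. Next I back the near finger off by centring the gap, then lift straight up.

Request:
jog_arm:
  increments:
    - {"x":-0.4,"y":0,"z":0,"wx":0,"wy":0,"wz":0,"claw":55}
    - {"x":-0.9,"y":0,"z":0,"wx":0,"wy":0,"wz":0,"claw":58}
    - {"x":-0.9,"y":0,"z":0,"wx":0,"wy":0,"wz":0,"claw":60}
    - {"x":-0.9,"y":0,"z":-2,"wx":0,"wy":0,"wz":0,"claw":60}
    - {"x":-0.9,"y":0,"z":-6,"wx":0,"wy":0,"wz":0,"claw":60}
    - {"x":-0.9,"y":0,"z":-11,"wx":0,"wy":0,"wz":0,"claw":60}
    - {"x":-0.9,"y":0,"z":-16,"wx":0,"wy":0,"wz":0,"claw":60}

```text
clock: 16.23
position: [0.6481, -0.1705, 0.2121]
tool_rot: [3.14, -0.0, 0.559]
force: [-0.7, 0.4, -0.1]
grip_width: 0.0514
```

Request:
jog_arm:
  increments:
    - {"x":-4,"y":-2,"z":-3,"wx":0,"wy":0,"wz":0,"claw":60}
    - {"x":-9,"y":-4,"z":-5,"wx":0,"wy":0,"wz":0,"claw":60}
    - {"x":-14,"y":-6,"z":-5,"wx":0,"wy":0,"wz":0,"claw":60}
    - {"x":-18,"y":-8,"z":-5,"wx":0,"wy":0,"wz":0,"claw":60}
    - {"x":-18,"y":-8,"z":-5,"wx":0,"wy":0,"wz":0,"claw":60}
    - {"x":-18,"y":-8,"z":-5,"wx":0,"wy":0,"wz":0,"claw":60}

```text
clock: 16.98
position: [0.4537, -0.198, 0.2631]
tool_rot: [3.139, -0.002, 0.559]
force: [0.9, 0.4, -0.4]
grip_width: 0.0516
```

Run:
```python
from h import *
f=grab('scene','s12'); g=grab('top','t12'); o=bot.observe(); print(o['position'],o['force'],o['qd'].round(3),o['clock'])
a=cv2.imread('pics/s12.png')[130:300,190:400]; cv2.imwrite('pics/s12c.png',cv2.resize(a,None,fx=3.5,fy=3.5,interpolation=cv2.INTER_CUBIC))
```

```text
[ 0.45384554 -0.1978023   0.26229529] [-0.0710063   0.48954237 -0.29797303] [-0.001  0.009 -0.     0.003 -0.002 -0.004 -0.001] 17.075
```

View pics/s12c.png

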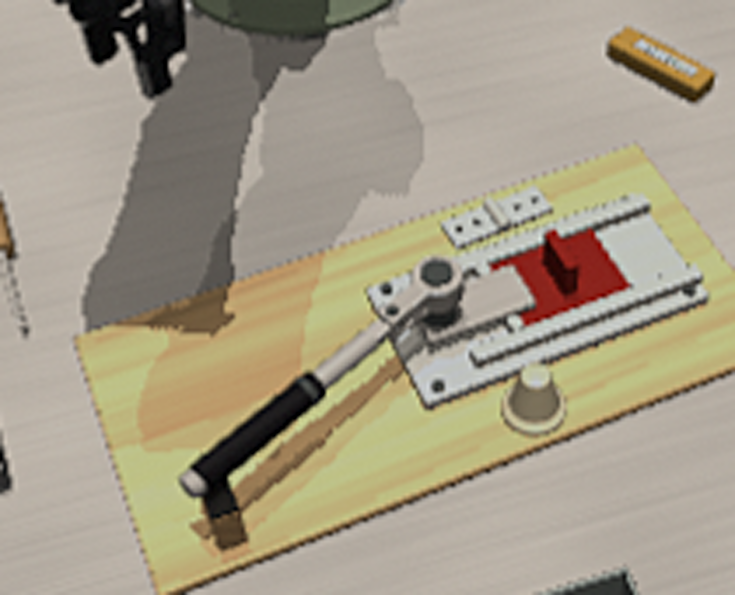

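View pics/t12.png

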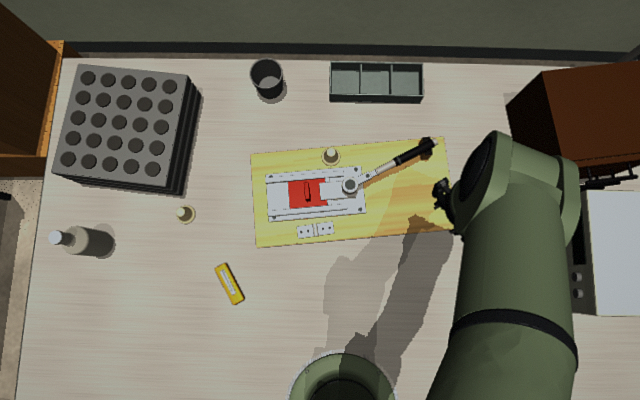

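Run:
```python
from h import *
f=load('s12');c=lambda x,y,z: pt(f,cc(x,y,3.5,190,130),z)[:2]
T=c(193,482,.08); d=T-N; e=N+.235*d/np.hypot(*d); print('end-rest',e-np.array([.673,-.214]))
m=(c(551,234,.07)+c(571,264,.07))/2; ay=np.array([-.113,.9936]); print('tab',m,'along y from nut',(m-N)@ay)
t=load('t12'); T=pt(t,(434,139),.08)[:2]; print('top tip',T, pt(t,(308,191),.07)[:2])
a=cv2.imread('pics/t12.png')[130:250,250:460]; cv2.imwrite('pics/t12c.png',cv2.resize(a,None,fx=3.7,fy=3.7,interpolation=cv2.INTER_CUBIC))
```

```text
end-rest [ 7.54790747e-05 -1.78821151e-03]
tab [0.54900473 0.10131143] along y from nut 0.11219140450406934
top tip [ 0.68671281 -0.2261215 ] [0.54331299 0.09857542]
```

View pics/t12c.png

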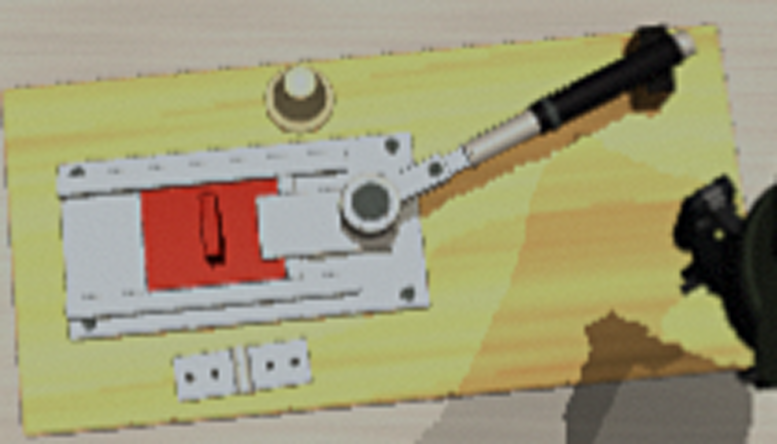

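The tab sits 112 mm from the nut (111 mm = shut). The wrench is straight and its end lies over the rest. The cone and the hinge have not moved, and the arm is clear. I'm handing the job in.

Run:
```python
from workcell import bot
print(bot.job_done()); print(bot.observe()['clock'])
```

```text
the job is handed in; nothing more can be done
None
the job is handed in; nothing more can be done
```

I shut the vent slide, made the click wrench give and held it, then swung the handle back over the rest block and let go. The job was handed in at about 17 s of the 64 s allowed; it reports no verdict.

- **Slide:** I pushed the tab until it was rigid at about 15 N. In the last picture it stands 112 mm from the nut axis (111 mm is shut).
- **Click:** I pulled the handle with half-open fingers around the grip. The force rose from about 1.5–2.5 N to about 10 N. I held it for over a second at a bend I estimate at 0.11–0.13 rad, between the 0.07 and 0.25 limits.
- **Bend check:** The pictures alone put the bend lower, and with more scatter, than the arm's own position did: 0.08–0.13 rad just before the last 2–3 mm. The limit of 0.07 should be passed, but I could not measure the bend directly.
- **Rest:** The wrench looks straight again. Its end measures about 2 mm from the rest block's centre in the scene view.
- **Disagreement:** A rough top-view reading put the wrench tip about 7 mm further in x than the scene view did. That is still well inside the 25 mm allowed.
- **Other things on the table:** The hinge, the cones and the thermometer case look unmoved in the final pictures. I did not measure them. The arm hid the tray and the screwdriver from the top camera at the end, and I never worked near either.

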